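# Close the pot gauge past its spring catch

## Task

Measure the bonsai pot on the board: with the fingertips, hold the sprung release bar down and, while it is down, push the measuring jaw past the catch tooth and on until the pot is snug, straight and upright between the jaw and the fixed fence. Push with the fingers only, never grasping or lifting anything and never touching the pot itself, and leave the other things where they are. Finish with the bar sprung back up and the hand clear.

Things in the scene. Friction and masses are not known exactly. Their poses are not given: they have to be found in the camera images.
- gauge: Pot-measuring board, fixed: wood, its x from -120 to +62 mm, y from -230 to +230, 15 thick. Origin on the table, z up; the jaw slides along its +y towards the pot. At its +y end stands a fixed fence, 130 mm wide, 60 high above the board, its face at y = +200. The metal release bar lies along its +x side.
- jaw (a joint): Slide of the wooden jaw along the board's +y, m: starts parked at 0 to 0.02, ends at 0.16; 1.5 N of friction; stays where left, cannot lift or turn. Its flat face (100 mm wide, up to 71 mm above the table) is at board y = joint - 60 mm. With the bar up the tooth stops it at about 0.025; beyond 0.08 it is clear of the tooth. With the 130 mm pot snug between jaw and fence it reads 0.130.
- release_bar (a joint): Travel of the release bar, m: 0 up, 0.014 fully down. A spring pushes it up (3 N at the top, 6.5 N fully down). At least 0.010 down lets the jaw's side arm pass over the tooth; let go, it springs back up, unless the side arm is then over the tooth.
- bar_pad (a point): Point on the bar's flat top, at board (105, -160) mm, behind the parked jaw's arm; moves with the bar. The bar is an aluminium strip 40 mm wide (board x 85 to 125) and 250 long (board y -200 to +50), top 26 mm above the table when up, 12 when down. It can be pressed anywhere; a fingertip can slide along it while pressing. Fixed guides at its ends stand 30 mm high.
- tooth_top (a point): Centre of the top of the steel catch tooth, part of the bar, at board (73.5, -40) mm, between bar and board; 13 (x) by 10 (y) mm, top 42 mm above the table with the bar up, 28 with it down.
- jaw_push (a point): Point on the flat back face (facing board -y) of the jaw's steel side arm, to be pushed to +y: board x 105, y = joint - 115 mm, 46 mm above the table. The arm (board x 55 to 125, 45 mm long in y) passes over the bar, underside 32, top 46 mm above the table; on its back edge a plate 36 wide, 8 thick, flush with this face, rises to 67. A fingertip on the pressed bar behind it pushes it with its side.
- pot: Clay-brown rectangular bonsai pot to be measured: 130 mm long (its y), 90 wide (its x), 50 high, open top, 0.3 to 0.65 kg; origin at the centre of its underside. Loose on the board between jaw and fence, 5 to 40 mm short of the fence and a little askew; the jaw can push and straighten it.
- tape_roll: roll of clear packing tape standing on its flat side, 90 mm across, 45 mm high; a bystander, origin at its underside's centre
- round_pot: small dark blue cup-shaped pot, 72 mm across, 50 mm high; a bystander, origin at its underside's centre
- bowl_pot: small ochre bowl-shaped pot, 90 mm across, 40 mm high; a bystander, origin at its underside's centre
- plinth: dark wooden display plinth, 70 x 90 x 22 mm; a bystander, origin at its underside's centre
- jar: amber glass jar with a white cap, 60 mm across, 75 mm high; a bystander, origin at its underside's centre
- marker: black marker pen with white cap, 130 mm long, 17 mm thick, lying on the near edge strip of the measuring board; a bystander, origin at its underside's centre
- brush: small brush lying on the table beyond the parked end of the measuring board; a bystander, origin at its underside's middle
Mind the look-alikes: they are no part of the job. Leave any yellow look-alike of the pot alone.

How it is judged:
On the way, in this order (a step that is already met when the one before it is completed fails the run):
1. the release bar is held down while the jaw is still parked (value of joint release_bar above 0.009 m and value of joint jaw below 0.032 m), for 0.1 s.
2. the jaw has passed the catch tooth (value of joint jaw above 0.085 m), for 0.1 s.
At the end, for the whole second after the job is handed in: Jaw joint between 0.126 and 0.134 (at most about 4 mm of slack in all), pot between jaw and fence within 4 mm of its snug place along the board and 30 mm of the board's middle line, straight within 0.06 rad, upright, on the board and at rest, release bar up again (under 2 mm) (value of joint jaw between 0.126 and 0.134 m and value of joint release_bar below 0.002 m and y of pot in the frame of gauge between 0.131 and 0.139 m and x of pot in the frame of gauge between -0.03 and 0.03 m and z of pot in the frame of gauge below 0.02 m and angle between the y axis of pot and the y axis of gauge, either way round below 0.06 rad and angle between pot's own z axis and vertical below 0.05 rad and linear speed of pot below 0.01 m/s); the robot touches nothing.
It fails at once if the pot is touched by the fingers or arm (contact force between any of the fingers, the arm and pot above 1 N).
It fails at once if the pot is lifted or tipped (z of pot in the frame of gauge above 0.035 m or angle between pot's own z axis and vertical above 0.35 rad).
It fails at once if another thing is moved or lifted (distance of any of tape_roll, round_pot, bowl_pot, plinth, jar, marker, brush from where it was at the start of the episode above 0.025 m).
It also fails if it takes over 42 s, if anything falls off the work surface, if the arm or the gripper's body presses on something with over 40 N, if the wrist force passes 120 N, or if a joint passes its speed limit or range.

## Robot

A 7-joint arm with a two-finger parallel gripper is mounted at the origin on the work surface. World frame = base frame: x ahead of the robot, y to its left, z up, the work surface at z = 0. Lengths are in m, angles in rad, forces in N, time in s.
With the tool pointing down it reaches from about 0.35 to 0.9 m from the base axis. Payload 8.1 kg.
Tool frame: the origin (TCP) lies between the finger pads; the fingertips stand 11 mm ahead of it and the grasp point (between the pads) lies 8 mm behind it; z points along the fingers, y is the line along which they close (so a half turn about z gives the same grasp; the last joint's range is limited). The gripper opens to 92 mm and grips with 3 to 60 N. Pads are 19 mm wide; open, the fingers measure 130 mm over their backs; the gripper's body (75 mm by 190 mm) begins 47 mm behind the grasp point.
Start: joints at [1.191, 0.434, 0.025, 1.573, -0.012, 1.134, -0.075], TCP at [0.171, -0.601, 0.238] pointing down, gripper open.
Joint ranges: [-2.62, 2.62], [-0.44, 2.09], [-1.27, 1.32], [0.08, 2.57], [-1.32, 4.46], [0.12, 2], [-2.74, 2.74]. Speed limits (rad/s): [2.22, 2.22, 3.01, 3.01, 3.14, 3.14, 3.14].

## Interface

Orientations are given as a rotation vector (axis times angle).
In Python, from cell import observe, get_image, camera_params, sign_off gives the robot as it stands.
- The arm moves only by the shell command python3 -m pendant 'ROWS' [FORCE]. ROWS is JSON, one flat list of numbers, 7 for each row, row after row: the shift along the tool's x, y, z in m, then the turn, a rotation vector about the tool's x, y, z in rad, then the finger opening in m, from 0 to 0.0918. In form: [dx, dy, dz, rx, ry, rz, jaw, dx, dy, dz, rx, ry, rz, jaw, ...]. A call has 1 to 10 rows; each row shifts and turns the commanded pose from where the row before left it, along the tool's axes as they then stand; what a row does not reach is not made up. A row lasts 1/8 s, in which the tool goes at most 62.5 mm and 10.7 degrees, less where a joint would pass 70% of its speed; a pose out of reach is approached as far as the arm can. A call is refused whole if a number of a shift passes 0.0625 or a number of a turn 0.188, either way. A call with a gripper value outside its range is refused whole. The fingers move at their own pace and stop on an object; FORCE is the grip in N (left out, the last holds). Time passes only in rows, so rows that do not move let the fingers close. It gives the time, the measured TCP pose, the force, the opening and the grip force at its end, in the units of the state.
- observe(): the state, without advancing time (a new reading comes with each control period).
- get_image(name): name is "scene" or "top" or "wrist"; returns the picture (480x640x3 uint8, red, green, blue); there is no depth.
- camera_params(name): a dict with "intrinsics" (3x3 intrinsics, pixels), "dist" ([k1, k2, p1, p2, k3] as OpenCV has them; the pictures are not rectified), "eye" and "rotation" of the camera in the world; the wrist camera has in their place "T_tool_cam" (4x4, takes a point from camera to tool coordinates, whose origin is the TCP and whose axes are the flange's). Camera axes: x right, y down, z forward; pixel columns grow to the right and rows downward; lengths in m; the calibration is good to about 2 mm. A picture is of the moment at which its call begins: read the wrist's pose just before it. camera_params takes no time and is no camera call.
- sign_off(): hands the job in; it is judged then, once.
The state is a dict: "clock": time; "joints": joint angles; "dq": joint speeds; "joint_efforts": joint torques, N m; "position": TCP position; "ee_rot": TCP orientation; "force": force on the tool from outside, world axes, zero at the start; "ft_torque": the same for the moment, N m; "width": opening from 0.0 (shut) to 1.0 (fully open); "gripper_force": force on a finger pad.
Only numpy, scipy, OpenCV 4.12 (cv2) and the standard library are available. Lean on these libraries where they do the work, as an engineer would, in place of code of your own. Each camera call takes 0.05 s, during which the arm holds its last target. There are 200 camera calls.

## Working session

There is one attempt and no reset: what is moved stays moved. The work goes in short steps, Python scripts to look and compute and a shell command to move; the robot and the scene stay as the last step left them, time stands still between calls to the robot, and variables do not carry over. Pictures are saved under pics/ and viewed, at most 10 in all, crops included, and the job is handed in when it is done.

```bash
mkdir -p pics; ls; python3 - <<'E'
from cell import *
import cv2,json
for n in("scene","top"):
    cv2.imwrite(f"pics/{n}0.png",get_image(n)[:,:,::-1]); print(n,camera_params(n))
print(observe())
print(camera_params("wrist"))
E
```

```text
pics
scene {'intrinsics': array([[581.30855002,   0.        , 328.33977866],
       [  0.        , 581.30855002, 236.93274358],
       [  0.        ,   0.        ,   1.        ]]), 'dist': array([-0.06613148,  0.        ,  0.        ,  0.        ,  0.        ]), 'eye': array([ 1.02578089, -0.05275074,  0.96822177]), 'rotation': array([-1.98011535, -1.81391492,  0.49970673])}
top {'intrinsics': array([[534.7430229 ,   0.        , 325.75239507],
       [  0.        , 534.7430229 , 251.46813538],
       [  0.        ,   0.        ,   1.        ]]), 'dist': array([-0.01599118,  0.        ,  0.        ,  0.        ,  0.        ]), 'eye': array([0.40568568, 0.03414683, 1.05691482]), 'rotation': array([-2.20869674,  2.14346124, -0.07532481])}
{'clock': 0.1, 'joints': array([ 1.19136537,  0.43516229,  0.02497817,  1.57399556, -0.01158808,
        1.13402801, -0.07506686]), 'dq': array([ 1.17594057e-03, -1.48532719e-03,  3.16608110e-04, -2.24050019e-03,
        1.37464759e-03, -1.43699053e-05, -5.87522904e-04]), 'joint_efforts': array([ 3.99093755e-03, -6.69130969e+01,  9.88343954e-01, -3.151
[... 277 characters left out ...]
[ 0.00763534, -0.03349927, -0.02116267]), 'gripper_force': 0.0, 'width': 0.9941694807246536}
{'intrinsics': array([[375.73151459,   0.        , 320.44124564],
       [  0.        , 375.73151459, 244.60596707],
       [  0.        ,   0.        ,   1.        ]]), 'dist': array([-0.01387452,  0.        ,  0.        ,  0.        ,  0.        ]), 'T_tool_cam': array([[ 2.13571455e-04, -9.59473458e-01, -2.81798933e-01,
         7.64989210e-02],
       [ 9.99999947e-01,  2.74334707e-04, -1.76173223e-04,
        -1.25665672e-04],
       [ 2.46340759e-04, -2.81798880e-01,  9.59473465e-01,
        -1.46957151e-01],
       [ 0.00000000e+00,  0.00000000e+00,  0.00000000e+00,
         1.00000000e+00]])}
```

View pics/top0.png

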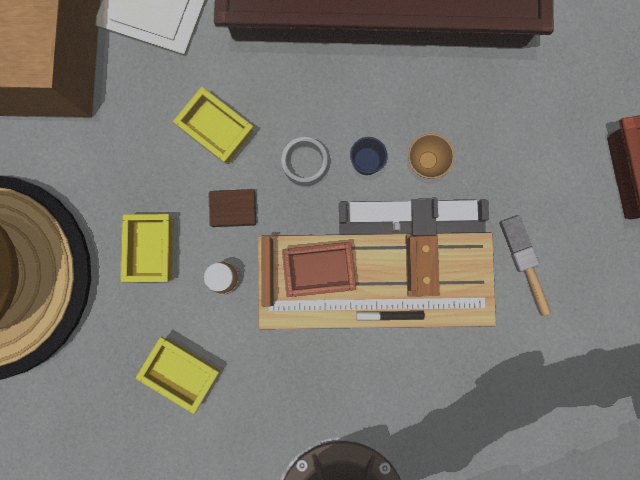

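View pics/scene0.png

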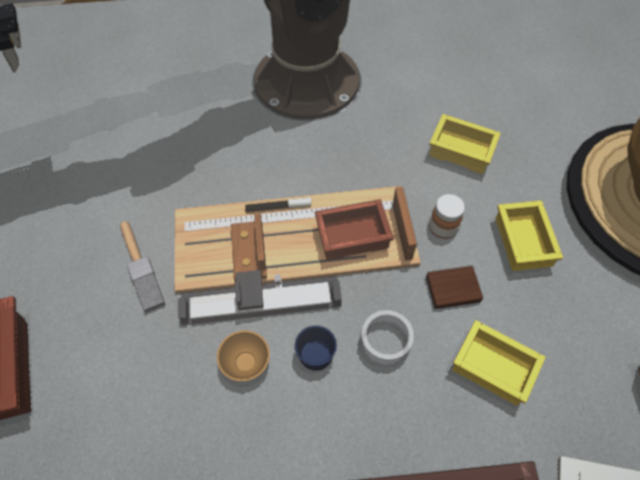

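The top view shows the board spanning px (260,235) to (495,328), with its +y pointing image-left (world +y). The pot is at (319,268), the fence at (266,270) and the jaw arm at (424,215). The bar runs along row 211 with guides at columns 344 and 484. The scene view agrees. Next I'll compute the board pose.

```bash
cat > h.py <<'E'
import numpy as np,cv2
from scipy.spatial.transform import Rotation as R
from cell import *
def cast(name,px,z,pose=None):
    c=camera_params(name)
    if name=="wrist":
        o=pose; T=np.eye(4);T[:3,:3]=R.from_rotvec(o["ee_rot"]).as_matrix();T[:3,3]=o["position"]
        T=T@c["T_tool_cam"];Rm,e=T[:3,:3],T[:3,3]
    else: Rm,e=R.from_rotvec(c["rotation"]).as_matrix(),np.array(c["eye"])
    p=cv2.undistortPoints(np.float64(px).reshape(-1,1,2),c["intrinsics"],c["dist"]).reshape(-1,2)
    d=np.c_[p,np.ones(len(p))]@Rm.T
    return e+d*((z-e[2])/d[:,2])[:,None]
E
python3 - <<'E'
from h import *
for n in("top","scene"):
    im=cv2.imread(f"pics/{n}0.png");h=cv2.cvtColor(im,cv2.COLOR_BGR2HSV)
    m=cv2.inRange(h,(8,50,120),(28,190,255))
    m=cv2.morphologyEx(m,cv2.MORPH_OPEN,np.ones((3,3)))
    # keep the board region
    k=np.zeros_like(m)
    if n=="top":k[225:340,250:510]=255
    else:k[180:300,165:430]=255
    m&=k
    pts=cv2.findNonZero(m).reshape(-1,2)
    w=cast(n,pts,.015)[:,:2]
    r=cv2.minAreaRect(np.float32(w)); print(n,r)
    print(cv2.boxPoints(r).round(4).tolist())
    # near edge (board -x): lowest world x per y bin ; -y edge
    for ax in(0,1):
        o=1-ax; E=[]
        for b in np.arange(np.percentile(w[:,o],5),np.percentile(w[:,o],95),.006):
            s=w[abs(w[:,o]-b)<.003]
            if len(s): E.append((b,s[:,ax].min(),s[:,ax].max()))
        E=np.array(E)
        for j in(1,2):
            med=np.median(E[:,j]);q=abs(E[:,j]-med)<.008
            f=np.polyfit(E[q,0],E[q,j],1);print(" axis",ax,"min" if j==1 else "max",f.round(4),q.sum(),"mid",E[q,j].mean().round(4))
# bar parts, by eye from top view
print(cast("top",[[344,212],[484,210]],.03))
print("arm back/front edges top z46/67",cast("top",[[437,213]],.046),cast("top",[[412,213]],.046))
print("bystanders",cast("top",[[431,157],[369,155]],.04))
im=cv2.imread("pics/top0.png")[185:310,240:520];cv2.imwrite("pics/crop0.png",cv2.resize(im,None,fx=2.8,fy=2.8,interpolation=cv2.INTER_CUBIC))
E
```

```text
top ((0.4347652792930603, -0.053109437227249146), (0.18100816011428833, 0.45901817083358765), 2.5124998092651367)
[[0.3343000113964081, 0.17219999432563782], [0.35440000891685486, -0.2863999903202057], [0.5351999998092651, -0.2784000039100647], [0.5151000022888184, 0.1800999939441681]]
 axis 0 min [-0.0432  0.3426] 61 mid 0.3443
 axis 0 max [-0.0334  0.5214] 57 mid 0.5219
 axis 1 min [ 0.0467 -0.3022] 28 mid -0.2818
 axis 1 max [0.0375 0.16  ] 29 mid 0.1762
scene ((0.43617475032806396, -0.054784953594207764), (0.18362541496753693, 0.4603377878665924), 2.4199531078338623)
[[0.33469998836517334, 0.1712999939918518], [0.35420000553131104, -0.28859999775886536], [0.5375999808311462, -0.2809000015258789], [0.5181999802589417, 0.17910000681877136]]
 axis 0 min [-0.0414  0.3431] 55 mid 0.347
 axis 0 max [-0.0373  0.5243] 46 mid 0.5244
 axis 1 min [ 0.024 -0.294] 29 mid -0.2835
 axis 1 max [0.0244 0.1638] 29 mid 0.1745
[[ 0.56460939  0.01251588  0.03      ]
 [ 0.57647824 -0.25832501  0.03      ]]
arm back/front edges top z46/67 [[ 0.56539652 -0.16430286  0.046     ]] [[ 0.56399548 -0.11670844  0.046     ]]
bystanders [[ 0.67529106 -0.15246148  0.04      ]
 [ 0.6757728  -0.03256621  0.04      ]]
```

View pics/crop0.png

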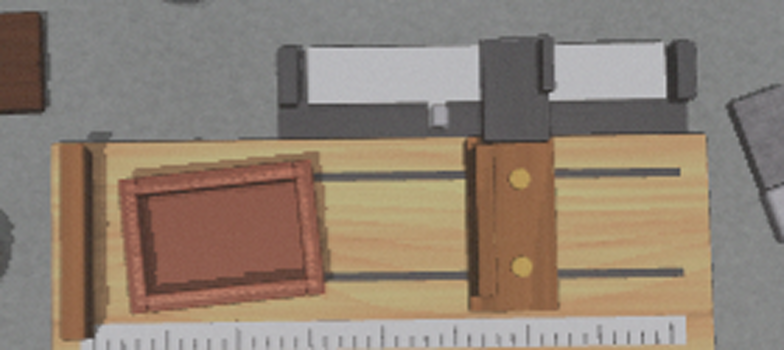

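The board's origin is at about (0.4645, -0.0527) with yaw 0.0425, and the jaw joint reads about 0. Both views and the guide midpoint agree. I'll turn the tool to the board's axes, close the fingers and move over bar_pad.

```bash
python3 -m pendant '[0,0,0,0,0,0.117,0, 0,0,0,0,0,0.117,0, 0.026,-0.024,0,0,0,0,0, 0.026,-0.024,0,0,0,0,0, 0.026,-0.024,0,0,0,0,0, 0.026,-0.024,0,0,0,0,0, 0.026,-0.024,0,0,0,0,0, 0.026,-0.024,0,0,0,0,0, 0.026,-0.024,0,0,0,0,0, 0.026,-0.024,0,0,0,0,0]'; python3 -m pendant '[0.026,-0.024,0,0,0,0,0, 0.026,-0.024,0,0,0,0,0, 0.026,-0.024,0,0,0,0,0, 0.026,-0.024,0,0,0,0,0, 0.026,-0.024,0,0,0,0,0, 0.026,-0.023,0,0,0,0,0, 0.026,-0.023,0,0,0,0,0, 0.026,-0.023,0,0,0,0,0, 0,0,0,0,0,0,0]'
cat > st.py <<'E'
from h import *
o=observe();M=R.from_rotvec(o["ee_rot"]).as_matrix()
th=.0425;B=np.array([[np.cos(th),-np.sin(th),0],[np.sin(th),np.cos(th),0],[0,0,1]])
b=B.T@(o["position"]-[.4645,-.0527,0])
print("t",o["clock"],"board mm",(b*1e3).round(1),"tip z",round(b[2]*1e3-11,1),"F board",(B.T@o["force"]).round(2),"w",o["width"])
print("tool x,y,z in board",(B.T@M).T.round(4).tolist())
E
python3 st.py; python3 -c "
from h import *
cv2.imwrite('pics/w1.png',get_image('wrist')[:,:,::-1])"
```

```text
clock: 1.35
position: [0.3709, -0.3995, 0.2375]
ee_rot: [-3.141, -0.067, 0.001]
force: [0.7, -0.5, 0.3]
width: 0.009
gripper_force: 0.0
clock: 2.48
position: [0.5718, -0.1995, 0.2371]
ee_rot: [-3.139, -0.075, -0.0]
force: [-0.4, -0.4, -0.2]
width: 0.006
gripper_force: 0.0
t 2.475 board mm [ 100.9 -151.2  237.1] tip z 226.1 F board [-0.45 -0.35 -0.18] w 0.00627029263625695
tool x,y,z in board [[1.0, 0.0051, 0.0001], [0.0051, -1.0, -0.0018], [0.0, 0.0018, -1.0]]
```

View pics/w1.png

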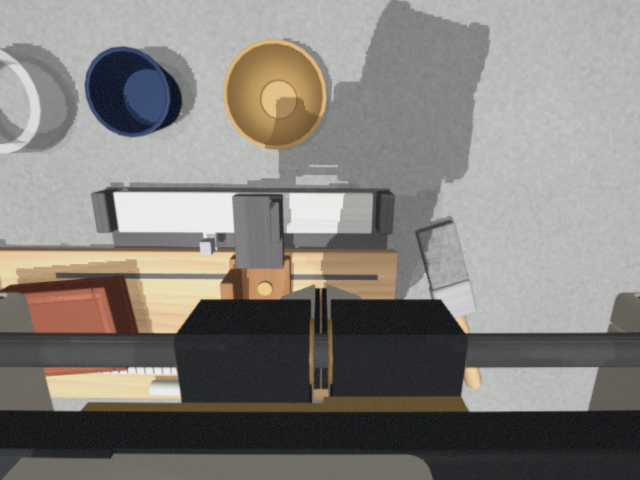

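The wrist view shows the bar at columns 112–376, rows 192–234. The arm is at columns 234–283, with the plate's back face near 282. The closed fingertips are at columns 285–358, near row 290. I'll check the bar's position from this view.

```bash
python3 - <<'E'
from h import *
o=observe();th=.0425;B=np.array([[np.cos(th),-np.sin(th),0],[np.sin(th),np.cos(th),0],[0,0,1]])
f=lambda px,z:((cast("wrist",px,z,o)-[.4645,-.0527,0])@B*1e3).round(1).tolist()
print("bar corners",f([[112,192],[112,234],[374,192],[374,234]],.026))
print("guide tops outer",f([[95,210],[392,213]],.03),"arm back",f([[283,250]],.046),"plate back top",f([[282,220]],.067),"board -y edge", f([[396,262]],.015),"tooth",f([[208,245]],.042))
E
```

```text
bar corners [[122.6, 47.1, 26.0], [80.9, 53.5, 26.0], [123.1, -203.8, 26.0], [81.7, -205.6, 26.0]]
guide tops outer [[105.8, 64.0, 30.0], [103.6, -221.4, 30.0]] arm back [[71.1, -117.6, 46.0]] plate back top [[104.7, -119.6, 67.0]] board -y edge [[48.8, -231.4, 15.0]] tooth [[74.6, -46.0, 42.0]]
```

The wrist view agrees to about 3 mm. I'll descend to just above the bar behind the arm.

```bash
python3 -m pendant '[0.003,0.009,0.02,0,0,0,0, 0,0,0.03,0,0,0,0, 0,0,0.03,0,0,0,0, 0,0,0.03,0,0,0,0, 0,0,0.03,0,0,0,0, 0,0,0.025,0,0,0,0, 0,0,0.02,0,0,0,0, 0,0,0.01,0,0,0,0, 0,0,0,0,0,0,0]'; python3 st.py; python3 -c "
from h import *
cv2.imwrite('pics/s2.png',get_image('scene')[150:390,140:460,::-1].repeat(2,0).repeat(2,1))"
```

```text
clock: 3.65
position: [0.5724, -0.2125, 0.0417]
ee_rot: [-3.141, -0.065, 0.003]
force: [-0.3, 0.0, 0.2]
width: 0.005
gripper_force: 0.0
t 3.65 board mm [ 101.  -164.2   41.7] tip z 30.7 F board [-0.26  0.02  0.24] w 0.00474846640227406
tool x,y,z in board [[1.0, -0.001, -0.0019], [-0.001, -1.0, -0.0002], [-0.0019, 0.0002, -1.0]]
```

View pics/s2.png

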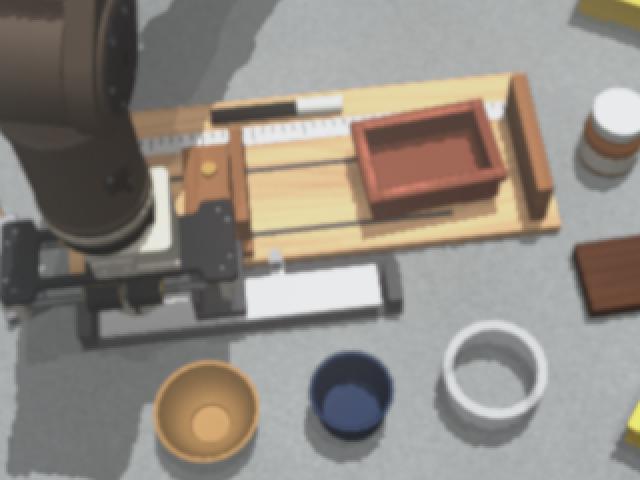

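The fingertips are over the bar, behind the arm (crop px ~(120,300)), and nothing is touched. Now pressing down.

```bash
python3 -m pendant '[0.003,0,0.003,0,0,0,0, 0,0,0.003,0,0,0,0, 0,0,0.004,0,0,0,0, 0,0,0.004,0,0,0,0, 0,0,0.004,0,0,0,0, 0,0,0,0,0,0,0, 0,0,0,0,0,0,0]'; python3 st.py
```

```text
clock: 4.58
position: [0.5773, -0.2117, 0.0251]
ee_rot: [3.14, 0.067, 0.002]
force: [1.0, 0.7, 5.2]
width: 0.005
gripper_force: 2.9
t 4.575 board mm [ 106.  -163.6   25.1] tip z 14.1 F board [0.98 0.64 5.23] w 0.004764898310705856
tool x,y,z in board [[1.0, 0.0003, 0.0016], [0.0003, -1.0, 0.0005], [0.0016, -0.0005, -1.0]]
```

The force of 5.2 N matches the bar being about 12 mm down. I'll go 1 mm deeper and slide toward the arm.

```bash
python3 -m pendant '[-0.001,0,0.001,0,0,0,0, 0,-0.006,0,0,0,0,0, 0,-0.006,0,0,0,0,0, 0,-0.006,0,0,0,0,0, 0,-0.006,0,0,0,0,0, 0,-0.006,0,0,0,0,0, 0,-0.006,0,0,0,0,0, 0,0,0,0,0,0,0]'; python3 st.py
```

```text
clock: 5.58
position: [0.5742, -0.1767, 0.0241]
ee_rot: [3.139, 0.066, 0.001]
force: [-0.4, -2.6, 6.3]
width: 0.003
gripper_force: 3.1
t 5.575 board mm [ 104.3 -128.6   24.1] tip z 13.1 F board [-0.5  -2.57  6.27] w 0.0034417975140155887
tool x,y,z in board [[1.0, -0.0005, 0.0006], [-0.0005, -1.0, 0.0016], [0.0006, -0.0016, -1.0]]
```

```bash
python3 -m pendant '[0,-0.006,0,0,0,0,0, 0,-0.006,0,0,0,0,0, 0,-0.006,0,0,0,0,0, 0,-0.006,0,0,0,0,0, 0,-0.006,0,0,0,0,0, 0,-0.006,0,0,0,0,0, 0,-0.006,0,0,0,0,0, 0,-0.006,0,0,0,0,0, 0,0,0,0,0,0,0]'; python3 st.py;  python3 -c "
from h import *
cv2.imwrite('pics/s3.png',get_image('scene')[150:390,140:460,::-1].repeat(2,0).repeat(2,1))"
```

```text
clock: 6.7
position: [0.5721, -0.1288, 0.0241]
ee_rot: [3.139, 0.066, 0.001]
force: [0.8, -3.1, 6.8]
width: 0.005
gripper_force: 3.1
t 6.7 board mm [104.3 -80.6  24.1] tip z 13.1 F board [ 0.67 -3.15  6.8 ] w 0.0047411096523813125
tool x,y,z in board [[1.0, -0.0005, 0.0006], [-0.0005, -1.0, 0.0015], [0.0006, -0.0015, -1.0]]
```

View pics/s3.png

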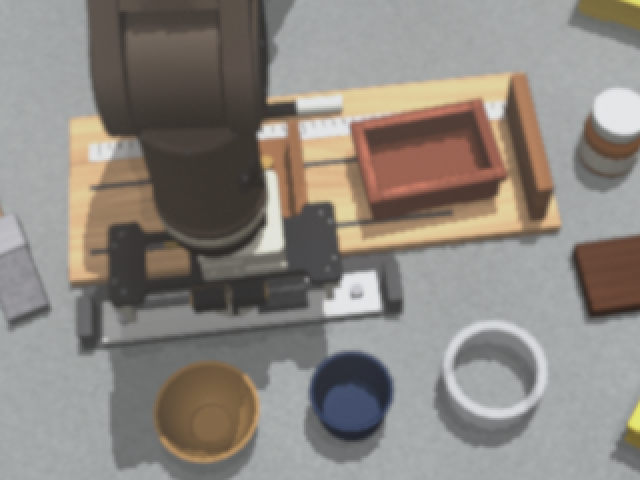

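The jaw is travelling with the finger: its face has moved from crop column 240 to 297. The pot is untouched. Continuing.

```bash
python3 -m pendant '[0,-0.005,0,0,0,0,0, 0,-0.005,0,0,0,0,0, 0,-0.005,0,0,0,0,0, 0,-0.005,0,0,0,0,0, 0,-0.005,0,0,0,0,0, 0,-0.005,0,0,0,0,0, 0,-0.005,0,0,0,0,0, 0,-0.004,0,0,0,0,0, 0,-0.004,0,0,0,0,0, 0,0,0,0,0,0,0]'; python3 st.py;  python3 -m pendant '[0,-0.004,0,0,0,0,0, 0,-0.004,0,0,0,0,0, 0,-0.004,0,0,0,0,0, 0,-0.003,0,0,0,0,0, 0,0,0,0,0,0,0]'; python3 st.py
```

```text
clock: 8.0
position: [0.5703, -0.0862, 0.024]
ee_rot: [3.139, 0.065, 0.001]
force: [0.0, -4.2, 6.7]
width: 0.004
gripper_force: 3.3
t 8.0 board mm [104.2 -38.   24. ] tip z 13.0 F board [-0.15 -4.22  6.74] w 0.004488673403586959
tool x,y,z in board [[1.0, -0.0009, 0.0005], [-0.0009, -1.0, 0.0017], [0.0005, -0.0017, -1.0]]
clock: 8.62
position: [0.5697, -0.0722, 0.0241]
ee_rot: [3.138, 0.064, 0.001]
force: [0.5, -6.4, 6.5]
width: 0.006
gripper_force: 4.5
t 8.625 board mm [104.2 -24.   24.1] tip z 13.1 F board [ 0.24 -6.43  6.51] w 0.006023093230593229
tool x,y,z in board [[1.0, -0.0016, 0.0005], [-0.0016, -1.0, 0.0026], [0.0005, -0.0026, -1.0]]
```

```bash
python3 -m pendant '[0,-0.003,0,0,0,0,0, 0,-0.003,0,0,0,0,0, 0,-0.003,0,0,0,0,0, 0,-0.003,0,0,0,0,0, 0,0,0,0,0,0,0]'; python3 st.py|head -1; python3 -m pendant '[0,-0.002,0,0,0,0,0, 0,-0.001,0,0,0,0,0, 0,0,0,0,0,0,0]'; python3 st.py|head -1; python3 -c "
from h import *
cv2.imwrite('pics/t4.png',get_image('top')[185:335,240:520,::-1].repeat(2,0).repeat(2,1))"
```

```text
clock: 9.25
position: [0.5692, -0.0604, 0.0241]
ee_rot: [3.138, 0.064, 0.001]
force: [-0.7, -7.4, 7.0]
width: 0.003
gripper_force: 4.7
t 9.25 board mm [104.3 -12.1  24.1] tip z 13.1 F board [-1.06 -7.37  7.04] w 0.0033824372379204033
clock: 9.62
position: [0.5691, -0.0579, 0.0241]
ee_rot: [3.138, 0.063, 0.001]
force: [0.5, -7.8, 6.3]
width: 0.005
gripper_force: 5.1
t 9.625 board mm [104.2  -9.6  24.1] tip z 13.1 F board [ 0.19 -7.84  6.33] w 0.005143486732558685
```

View pics/t4.png

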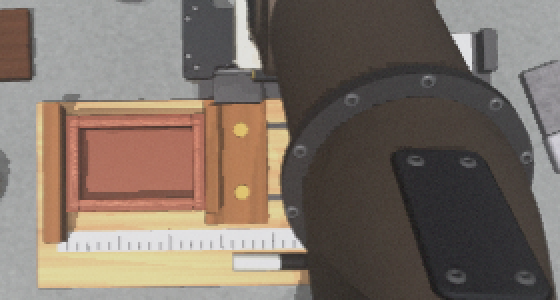

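The pot is straight against the jaw (crop columns 68–205), a few mm short of the fence (column ~66). I'll push on in 1 mm steps until the force rises.

```bash
python3 -m pendant '[0,-0.001,0,0,0,0,0, 0,-0.001,0,0,0,0,0, 0,0,0,0,0,0,0]'|sed -n 4p; python3 st.py|head -1; python3 -m pendant '[0,-0.001,0,0,0,0,0, 0,0,0,0,0,0,0]'|sed -n 4p; python3 st.py|head -1
```

```text
force: [-0.3, -8.3, 6.3]
t 10.05 board mm [104.2  -7.7  24.1] tip z 13.1 F board [-0.67 -8.23  6.26] w 0.003916268161869683
force: [-0.5, -9.4, 7.2]
t 10.3 board mm [104.2  -6.8  24.1] tip z 13.1 F board [-0.89 -9.41  7.18] w 0.004405312588586702
```

```bash
python3 -m pendant '[0,-0.001,0,0,0,0,0, 0,0,0,0,0,0,0]'|sed -n 4p; python3 st.py|head -1
```

```text
force: [0.5, -8.7, 6.3]
t 10.55 board mm [104.2  -5.8  24.1] tip z 13.1 F board [ 0.13 -8.71  6.28] w 0.004119745985515083
```

```bash
for i in 1; do python3 -m pendant '[0,-0.001,0,0,0,0,0, 0,0,0,0,0,0,0]'|sed -n 4p; done; python3 st.py|head -1; python3 -m pendant '[0,-0.001,0,0,0,0,0, 0,0,0,0,0,0,0]'|sed -n 4p; python3 st.py|head -1
```

```text
force: [1.0, -11.4, 7.7]
t 10.8 board mm [104.2  -5.4  24.1] tip z 13.1 F board [  0.47 -11.42   7.68] w 0.005593943333636994
force: [0.5, -12.8, 6.6]
t 11.05 board mm [104.2  -5.3  24.1] tip z 13.1 F board [ -0.02 -12.86   6.6 ] w 0.005668062443344732
```

The finger has stalled at y = -5.3 while the force climbs, so the pot is snug. One more small push to square it, then back off, lift and look.

```bash
python3 -m pendant '[0,-0.002,0,0,0,0,0, 0,0,0,0,0,0,0]'|sed -n 4p; python3 st.py|head -1; python3 -m pendant '[0,0.004,0,0,0,0,0, 0,0.004,0,0,0,0,0, 0,0.006,0,0,0,0,0, 0,0,-0.004,0,0,0,0, 0,0,-0.005,0,0,0,0, 0,0,-0.01,0,0,0,0, 0,0,-0.03,0,0,0,0, 0,0,-0.04,0,0,0,0, 0,0.03,-0.04,0,0,0,0, 0,0.04,-0.04,0,0,0,0]'|sed -n 2,4p; python3 -m pendant '[0,0.05,0,0,0,0,0, 0,0.05,0,0,0,0,0, 0,0.05,0,0,0,0,0, 0,0.05,0,0,0,0,0, 0,0.05,0,0,0,0,0, 0,0,0,0,0,0,0]'|sed -n 2,4p;  python3 -c "
from h import *
a=get_image('top')[185:335,240:520,::-1].repeat(2,0).repeat(2,1)
b=get_image('scene')[150:390,140:460,::-1].repeat(2,0).repeat(2,1)[::1,:560][:300+150]
im=get_image('top')[:,:,::-1];cv2.imwrite('pics/top5_raw.png',im)
cv2.imwrite('pics/t5.png',cv2.resize(np.vstack([a,b[:440]]),None,fx=.8,fy=.8,interpolation=cv2.INTER_AREA))"
```

```text
force: [0.7, -18.3, 5.6]
t 11.3 board mm [104.2  -5.3  24.2] tip z 13.2 F board [ -0.11 -18.33   5.55] w 0.00781602779941087
position: [0.5714, -0.1305, 0.1941]
ee_rot: [-3.14, -0.071, 0.002]
force: [0.7, -0.1, 0.1]
position: [0.5798, -0.3863, 0.192]
ee_rot: [3.139, 0.056, -0.004]
force: [0.1, 0.3, -0.2]
```

View pics/t5.png

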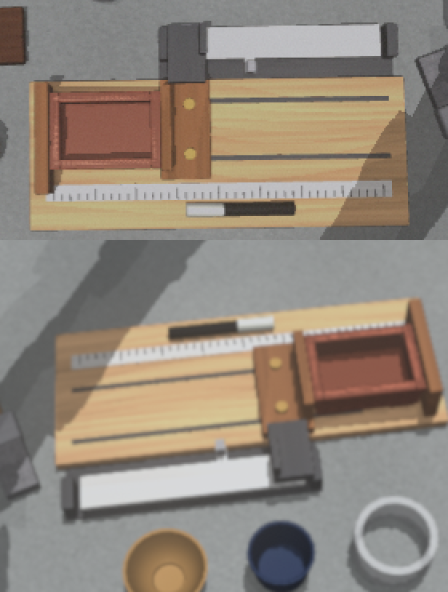

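The pot is straight and snug between the jaw and fence (top px ~(307,266)), the bar is up and the hand is clear. I'll check the pot's x and the bar height, then hand in.

```bash
python3 - <<'E'
from h import *
th=.0425;B=np.array([[np.cos(th),-np.sin(th),0],[np.sin(th),np.cos(th),0],[0,0,1]])
P=cast("top",[[307,266]],.065);print("pot",((P-[.4645,-.0527,0])@B*1e3).round(1))
im=cv2.imread("pics/top5_raw.png");h=cv2.cvtColor(im,cv2.COLOR_BGR2HSV)
m=cv2.inRange(h,(0,0,180),(180,40,255));m[:195]=0;m[228:]=0;m[:,:340]=0;m[:,490:]=0
for i,n in((im,"now"),(cv2.imread("pics/top0.png"),"start")):
    g=cv2.inRange(cv2.cvtColor(i,cv2.COLOR_BGR2HSV),(0,0,170),(180,40,255))[195:228,440:475]
    r=np.where(g.mean(1)>127)[0]; print(n,"bar rows",r.min()+195,r.max()+195)
print(observe()["force"].round(2))
E
```

```text
pot [[ -2.9 132.1  65. ]]
now bar rows 201 219
start bar rows 201 219
[ 0.03  0.46 -0.07]
```

```bash
python3 -c "
from cell import *
print(sign_off())"
```

```text
the job is handed in; nothing more can be done
None
```

I handed the job in, verdict not shown: the pot looks snug, straight and upright between jaw and fence (about x -3, y 132 mm on the board), the bar is back up, and the hand is clear and touching nothing.

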